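# Clip the splash guard onto the scoop tray

### The arm

A 6-joint arm with a two-finger parallel gripper is mounted at the origin on the work surface. World frame = base frame: x ahead of the robot, y to its left, z up, the work surface at z = 0. Lengths are in m, angles in rad, forces in N, time in s.
With the tool pointing down it reaches from about 0.25 to 0.725 m from the base axis. Payload 4 kg.
Tool frame: the origin (TCP) lies on the centre line of the jaws, within the pads' length; the fingertips stand 17 mm ahead of it and the grasp point (between the pads) lies 2 mm behind it; z points along the fingers, y is the line along which they close (so a half turn about z gives the same grasp; the last joint's range is limited). The gripper opens to 85 mm and grips with 20 to 120 N. Pads are 22 mm wide; open, the fingers measure 114 mm over their backs; the gripper's body (76 mm by 85 mm) begins 54 mm behind the grasp point. The pads swing forward as they close: fully open they stand 13 mm farther back than shut.
Start: joints at [1.104, 0.241, 0.005, 1.335, 0, 1.571], TCP at [0.225, 0.447, 0.248] pointing down, gripper open.
Joint ranges: [-2.72, 2.72], [-1.05, 1.87], [-1.09, 1.28], [-1.99, 2.15], [-1.42, 1.44], [-3.14, 3.14]. Speed limits (rad/s): [2.79, 2.79, 3.14, 3.14, 3.14, 3.14].

### API

Orientations are given as a unit quaternion [x, y, z, w].
In Python, from workcell import get_obs, imaging, order gives the robot as it stands.
- The arm moves only by the tool apply_moves, never from a script. Its argument "targets" is a list that holds one entry, the list of rows, each a list of 5 numbers: the shift along the world's x, y, z in units of 40 mm (1.0 is 40 mm), then the turn about the world's z in degrees, then the gripper command: -1 is shut, 1 is fully open, values between are in proportion. In form: [[[dx, dy, dz, turn, fingers], ...]]. A call has 1 to 8 rows; each row shifts and turns the commanded pose from where the row before left it; what a row does not reach is not made up. A row lasts 1/12 s, in which the tool goes at most 41.7 mm and 7.16 degrees, less where a joint would pass 70% of its speed; a pose out of reach is approached as far as the arm can. A call is refused whole if a number of a shift passes 1 or a number of a turn 7.16, either way. A call with a gripper value outside its range is refused whole. The fingers move at their own pace and stop on an object; the grip force is fixed at half the most. Time passes only in rows, so rows that do not move let the fingers close. It gives the time, the measured TCP pose, the force, the opening and the grip force at its end, in the units of the state.
- get_obs(): the state, without advancing time (a new reading comes with each control period).
- imaging.camera(name): name is "scene" or "side" or "wrist"; returns (picture, depth): 480x640x3 uint8, blue, green, red; 480x640 float32, m along the optical axis (not along the pixel's ray), 0 where there is no reading.
- imaging.get_calibration(name): a dict with "camera_matrix" (3x3 intrinsics, pixels), "eye" and "rotation" of the camera in the world; the wrist camera has in their place "hand_eye" (4x4, takes a point from camera to tool coordinates, whose origin is the TCP and whose axes are the flange's). Camera axes: x right, y down, z forward; pixel columns grow to the right and rows downward; lengths in m; the calibration is good to about 2 mm. The wrist camera is an equidistant fisheye: a pixel r from the principal point sees the ray r / f radians off the axis. A picture is of the moment at which its call begins: read the wrist's pose just before it. get_calibration takes no time and is no camera call.
- order.job_done(): hands the job in; it is judged then, once.
The state is a dict: "clock": time; "joint_pos": joint angles; "joint_vel": joint speeds; "tau": joint torques, N m; "eef_pos": TCP position; "tool_rot": TCP orientation; "ft_force": force on the tool from outside, world axes, zero at the start; "ft_torque": the same for the moment, N m; "grip_width": finger opening in m; "grasp_force": force on a finger pad.
Only numpy, scipy, OpenCV 4.12 (cv2) and the standard library are available. Lean on these libraries where they do the work, as an engineer would, in place of code of your own. Each camera call takes 0.05 s, during which the arm holds its last target. There are 200 camera calls.

### The job

Take the white splash guard with the coral grip out of the drying rack and fit it on the scoop tray: slide its two ears down the slots of the blue bracket and press it past the spring clips until it sits fully home and level on the sill, then let go. The bracket has some fore-and-aft play, so feel for the slots and press gently, never ramming the guard against the bracket. Leave the green board, the scoop, the shakers and the spoon cup where they are.

Things in the scene. Friction and masses are not known exactly. Their poses are not given: they have to be found in the camera images.
- guard: White upright plastic panel, 120 wide (y) x 6 thick (x) x 80 high, 0.1-0.2 kg, same both ways round. Origin: middle of its bottom edge. Coral grip on top, 50 wide x 12 thick, 70 to 108 above the origin. At each lower corner an ear, 10 out (140 over both), 6 thick, 34 high from the bottom; its lowest 12 slope in by 4.4. Starts upright in one rack groove, the board in the other.
- tray: Stainless scoop tray, fixed, 170 (x) x 200 (y) x 20 high, origin at the centre of its underside. Near its +x edge stands a blue bracket: a low sill along y between two posts (outer faces 160 apart, 44 thick in x, 78 high), each with a vertical slot facing inwards, open on top. The bracket slides in x on two rods: see slot_mark. More than 40 N of guard on bracket is ramming.
- slot_mark (a point): Fixed mark on the tray, 45 along its x and 78 up: middle between the slot mouths when the bracket is centred. The bracket stands up to 10 to either side of it in x, unreported, held by friction (8 N moves it); no offset in y. Slots: 8 wide in x for the 6 mm ears, no lead-in, 145 apart bottom to bottom in y. Mouths 78, sill 24 above the tray's underside.
- clip_mark (a point): Mark 14 below slot_mark: height of the two brass spring clips. From the outer wall of each slot a sprung round nose (radius 4) stands 6.5 in. The ears go down about 12 freely, then push both noses aside (8 to 17 N in all), rub past them (2 to 5 N), and in the last 6 the noses snap over the ears and help them down.
- home_mark (a point): Mark 54 below slot_mark, at the height of the sill's top: where the guard's origin ends when it is fully home (same play of 10 in x), its bottom edge on the sill and its thickness along the tray's x.
- rack: Grey drying rack, fixed, 120 (x) x 100 (y), floor 6 thick, with two grooves along y at x = -30 and +30, each 9 wide between fingers that reach 41 above the table. Origin: centre of its underside. The guard and the board stand on the floor in a groove each, within 8 of its middle.
- board: A plain green plastic board, 6 thick x 130 wide x 62 high, no ears and no grip, upright in the other groove. Origin: centre of its bottom edge. To be left there.
- scoop: An ice-cream scoop with a black handle, 145 long, 20 high, lying in the tray. Origin: under its handle. Leave it.
- shaker_red: Topping shaker with a red cap, 48 diameter, 120 high, origin at the centre of its underside. Leave it.
- shaker_blue: Topping shaker with a blue cap, 48 diameter, 120 high, origin at the centre of its underside. Leave it.
- shaker_white: Topping shaker with a white cap, 48 diameter, 120 high, origin at the centre of its underside. Leave it.
- spoon_cup: Black cup of white spoons, 76 diameter, 137 high, origin at the centre of its underside. Leave it.
There are look-alikes about, which are no part of the job. Leave any turquoise look-alike of the guard alone.

How it is judged:
By the outcome, as a careful person would: the job done as asked, in the order asked, and still so for the second after the job is handed in, with the robot touching nothing.
It also fails if it takes over 72 s, if anything falls off the work surface, if the arm or the gripper's body presses on something with over 40 N, if the wrist force passes 120 N, or if a joint passes its speed limit or range.

## Working session

There is one attempt and no reset: what is moved stays moved. The work goes in short steps, Python scripts to look and compute and a tool call to move; the robot and the scene stay as the last step left them, time stands still between calls to the robot, and variables do not carry over. Pictures are saved under pics/ and viewed, at most 10 in all, crops included, and the job is handed in when it is done.

Besides the shell and the picture viewer there is one more tool, called as name(argument=value, ...) on one line, values as JSON. apply_moves: Moves the arm, as the interface text tells. Its arguments: {"type":"object","properties":{"targets":{"type":"array","items":{"type":"array","items":{"type":"array","items":{"type":"number"}}}}},"required":["targets"]}

```bash
mkdir -p pics; cat > h.py <<'E'
import numpy as np, cv2
from workcell import get_obs, imaging, order
def grab(n):
    im,d=imaging.camera(n); return im.copy(),d.copy()
def world(n,d):
    c=imaging.get_calibration(n);K=np.array(c["camera_matrix"]);R=np.array(c["rotation"]);e=np.array(c["eye"])
    v,u=np.indices(d.shape)
    p=np.stack([(u-K[0,2])/K[0,0]*d,(v-K[1,2])/K[1,1]*d,d],-1)
    return p@R.T+e
E
python3 - <<'E'
from h import *
for n in("scene","side"):
    im,d=grab(n); cv2.imwrite(f"pics/{n}.png",im); np.savez(f"{n}.npz",im=im,d=d)
    c=imaging.get_calibration(n); print(n,c)
print(imaging.get_calibration("wrist")); print(get_obs())
E
```

```text
scene {'camera_matrix': array([[585.16703424,   0.        , 325.04787797],
       [  0.        , 585.16703424, 239.83094446],
       [  0.        ,   0.        ,   1.        ]]), 'eye': array([ 1.21802992, -0.48014193,  1.24663843]), 'rotation': array([ 0.88459594,  0.35602654, -0.11869479, -0.27685134])}
side {'camera_matrix': array([[452.54433188,   0.        , 327.90649425],
       [  0.        , 452.54433188, 239.23954201],
       [  0.        ,   0.        ,   1.        ]]), 'eye': array([ 0.1710012 , -0.70583389,  0.61846648]), 'rotation': array([ 0.83902922, -0.23159399,  0.12419016, -0.47641473])}
{'camera_matrix': array([[371.64829954,   0.        , 317.70568875],
       [  0.        , 371.64829954, 240.29978658],
       [  0.        ,   0.        ,   1.        ]]), 'hand_eye': array([[ 2.72085384e-04, -9.45705778e-01, -3.25023858e-01,
         8.34319368e-02],
       [ 9.99998616e-01, -2.76226003e-04,  1.64084427e-03,
        -9.99573747e-04],
       [-1.64153595e-03, -3.25023854e-01,  9.45704393e-01,
        -1.24956982e-01],
       [ 0.00000000e+00,  0.00000000e+00,  0.00000000e+00,
         1.00000000e+00]])}
{'clock': 0.1, 'joint_pos': array([ 1.10400035e+00,  2.41413404e-01,  3.82562244e-03,  1.33519923e+00,
       -7.60328894e-06,  1.57082036e+00]), 'joint_vel': array([ 0.00154371,  0.00078126,  0.00213514, -0.00231951, -0.00036279,
       -0.0012754 ]), 'tau': array([-7.21794768e-04, -3.73137832e+01,  2.53009701e+01,  1.08052598e-02,
       -6.63448782e-05, -3.64259407e-06]), 'eef_pos': array([0.22476871, 0.44601643, 0.24745139]), 'tool_rot': array([ 2.31296280e-01,  9.72882850e-01, -9.69237310e-04, -2.26497393e-04]), 'ft_force': array([-0.55260572, -0.41418349, -0.23957634]), 'ft_torque': array([-0.0324709 ,  0.00506724,  0.00322363]), 'grasp_force': 0.0, 'grip_width': 0.08538876348217064}
```

View pics/scene.png

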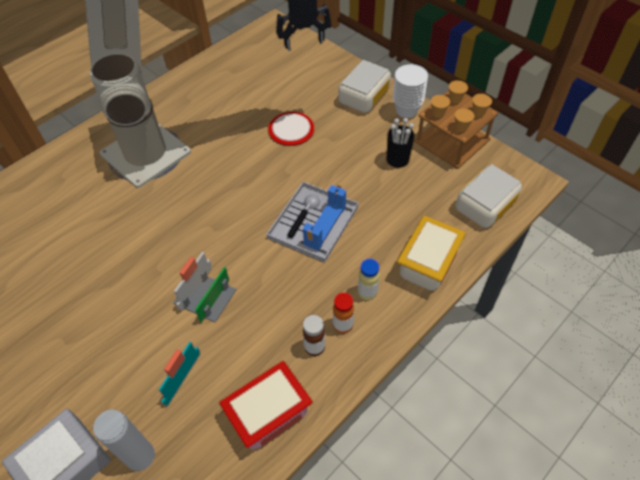

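View pics/side.png

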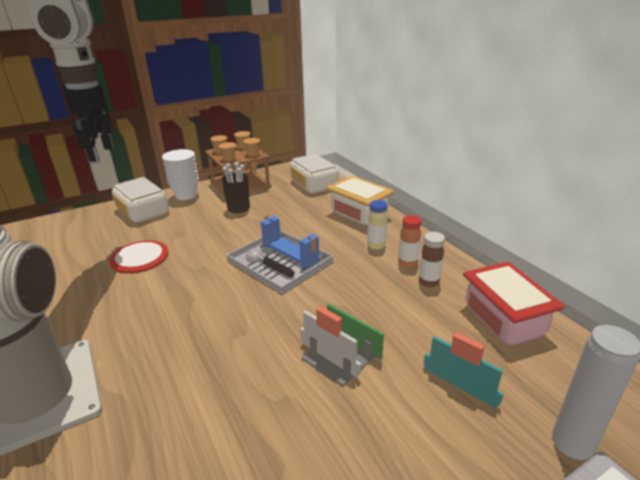

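Scene view: there are two coral-gripped panels. The white one is in the rack beside the green board, at (190,275) in scene and (330,340) in side. The turquoise one stands alone, at (178,372) in scene and (465,368) in side. The white one fits the description, because it is white and in a rack groove. The tray with the blue bracket is at (315,220) in scene. Next I'll take one enlarged crop to confirm, and measure from depth.

```bash
cat >> h.py <<'E'
from scipy.spatial.transform import Rotation as Ro
def world(n,d):
    c=imaging.get_calibration(n);K=np.array(c["camera_matrix"]);R=Ro.from_quat(c["rotation"]).as_matrix();e=np.array(c["eye"])
    v,u=np.indices(d.shape)
    p=np.stack([(u-K[0,2])/K[0,0]*d,(v-K[1,2])/K[1,1]*d,d],-1)
    return p@R.T+e
def rect(P):
    (c,s,a)=cv2.minAreaRect((P[:,:2]*1000).astype(np.float32)); return np.round(c,1),np.round(s,1),round(a,1)
E
python3 - <<'E'
from h import *
S={}
for n in("scene","side"):
    z=np.load(n+".npz"); im,d=z["im"],z["d"]; P=world(n,d); hsv=cv2.cvtColor(im,cv2.COLOR_BGR2HSV)
    H,Sa,V=[hsv[...,i].astype(int) for i in range(3)]
    ok=(d>0)&(P[...,0]>0.1)&(P[...,0]<0.8)&(np.abs(P[...,1])<0.6)
    tb=P[ok&(np.abs(P[...,2])<0.01)]; print(n,"table z",np.median(tb[:,2]))
    boxes=dict(scene=dict(grip=(175,255,205,285),board=(190,265,235,325),brk=(295,180,350,255)),side=dict(grip=(310,300,345,340),board=(325,300,385,360),brk=(255,210,325,270)))[n]
    for k,(a,b,c,e) in boxes.items():
        m=np.zeros_like(ok); m[b:e,a:c]=1; m&=ok
        m&={"grip":((H<12)|(H>172))&(Sa>110)&(V>110)&(P[...,2]>.06),"board":(H>45)&(H<80)&(Sa>110)&(P[...,2]>.02),"brk":(H>100)&(H<120)&(Sa>110)&(P[...,2]>.03)}[k]
        Q=P[m]; 
        if len(Q)<5: print(k,"few");continue
        print(n,k,len(Q),"mean",Q.mean(0).round(4),"min",np.percentile(Q,3,0).round(3),"max",np.percentile(Q,97,0).round(3),rect(Q))
        if k=="brk":
            T=Q[Q[:,2]>.069]; print("  posttop",len(T),T.mean(0).round(4),rect(T))
    m=ok&(P[...,2]>.012)&(P[...,2]<.035)
    nl,lab,st,ce=cv2.connectedComponentsWithStats(m.astype(np.uint8))
    for i in range(1,nl):
        if st[i,4]>60: print("  comp",ce[i].round(),st[i,4],rect(P[lab==i]))
a=np.load("scene.npz")["im"][230:330,150:260];b=np.load("side.npz")["im"][285:390,280:390]
cv2.imwrite("pics/crop.png",np.hstack([cv2.resize(a,(400,400),interpolation=2),cv2.resize(b,(400,400),interpolation=2)]))
E
```

```text
scene table z -0.00034705936867240883
scene grip 230 mean [ 0.4757 -0.1906  0.1027] min [ 0.465 -0.212  0.081] max [ 0.484 -0.168  0.117] (array([ 473.1, -190. ]), array([15.8, 50.1]), 21.8)
scene board 473 mean [ 0.5352 -0.1823  0.0508] min [ 0.515 -0.237  0.024] max [ 0.554 -0.124  0.07 ] (array([ 532.9, -179.4]), array([ 10.3, 127.6]), 19.0)
scene brk 533 mean [0.5736 0.1652 0.0612] min [0.534 0.087 0.032] max [0.612 0.24  0.082] (array([570.1, 166.7]), array([ 48.4, 163.2]), 16.9)
  posttop 238 [0.5727 0.1623 0.077 ] (array([570.4, 167.1]), array([ 45.4, 162.5]), 16.7)
  comp [357. 105.] 181 (array([324.4, 553.3]), array([114.2,  40.4]), 28.7)
  comp [295. 124.] 127 (array([244.2, 374.6]), array([84.9, 59.8]), 88.0)
  comp [439. 150.] 249 (array([624.6, 582.4]), array([ 34.8, 157.8]), 89.8)
  comp [398. 160.] 126 (array([566.6, 467.4]), array([66.2, 31.7]), 38.2)
  comp [310. 222.] 486 (array([534.6, 158.6]), array([173.9, 208.5]), 16.9)
  comp [303. 214.] 369 (array([511.4, 145.1]), array([ 38.6, 158.4]), 24.3)
  comp [327. 221.] 679 (array([567.4, 168.1]), array([ 57.3, 165.5])
[... 1327 characters left out ...]
 206.2]), 16.9)
  comp [376. 241.] 147 (array([769.6,  84. ]), array([22.4, 46.8]), 57.4)
  comp [269. 262.] 368 (array([499.2, 141.6]), array([ 36.2, 148.1]), 17.5)
  comp [406. 259.] 150 (array([780.1, -19.8]), array([18.8, 45.4]), 32.2)
  comp [429. 278.] 180 (array([ 775.8, -107.6]), array([22.2, 47.2]), 45.0)
  comp [494. 325.] 520 (array([ 778.9, -274.1]), array([ 36.9, 147.6]), 2.0)
  comp [364. 344.] 335 (array([ 527.4, -198.8]), array([15.7, 92.7]), 21.4)
  comp [330. 355.] 559 (array([ 462.3, -190.9]), array([ 14.4, 141.4]), 20.1)
  comp [463. 379.] 846 (array([ 627.7, -354.8]), array([  9.5, 141.2]), 19.5)
  comp [572. 444.] 512 (array([ 682.6, -524.3]), array([31. , 59.7]), 14.6)
```

View pics/crop.png

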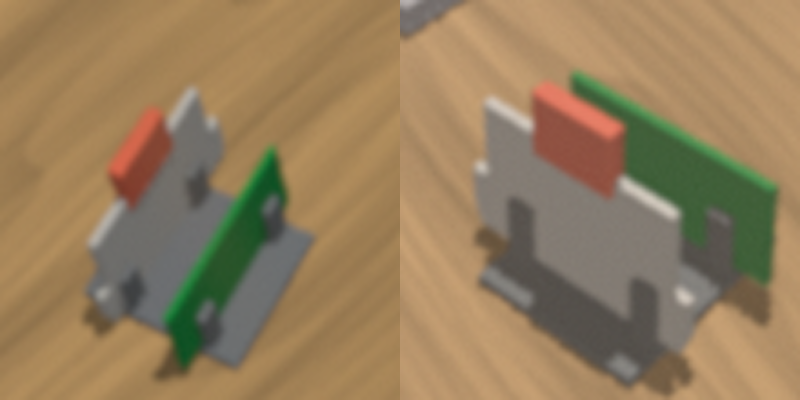

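The crop confirms it: white panel with ears and a coral grip in the -x groove, green board in the other. I'll move above the guard, turning so the jaws close across its thickness.

apply_moves(targets=[[[0.36, -0.935, 0, -2.6, 1], [0.36, -0.935, 0, -2.6, 1], [0.36, -0.935, 0, -2.6, 1], [0.36, -0.935, 0, -2.6, 1], [0.36, -0.935, 0, -2.6, 1], [0.36, -0.935, 0, -2.6, 1], [0.36, -0.935, 0, -2.6, 1], [0.36, -0.935, 0, -2.6, 1]]])

```text
clock: 0.77
eef_pos: [0.3401, 0.1454, 0.2481]
tool_rot: [0.404, 0.915, -0.0, -0.0]
ft_force: [1.6, -0.9, -0.5]
grip_width: 0.0854
grasp_force: 0.0
```

apply_moves(targets=[[[0.36, -0.935, 0, -2.6, 1], [0.36, -0.935, 0, -2.6, 1], [0.36, -0.935, 0, -2.6, 1], [0.36, -0.935, 0, -2.6, 1], [0.36, -0.935, 0, -2.6, 1], [0.36, -0.935, 0, -2.6, 1], [0.36, -0.935, 0, -2.6, 1], [0.36, -0.935, 0, -2.6, 1]]])

```text
clock: 1.43
eef_pos: [0.4554, -0.154, 0.248]
tool_rot: [0.563, 0.827, -0.0, -0.0]
ft_force: [1.4, 0.2, -0.5]
grip_width: 0.0854
grasp_force: 0.0
```

apply_moves(targets=[[[0.36, -0.93, 0, -2.6, 1], [0, 0, 0, 0, 1], [0, 0, 0, 0, 1]]])

```text
clock: 1.68
eef_pos: [0.4696, -0.1908, 0.247]
tool_rot: [0.582, 0.813, -0.0, -0.001]
ft_force: [-0.2, -0.5, -0.9]
grip_width: 0.0855
grasp_force: 0.0
```

```bash
cat >> h.py <<'E'
def wrist():
    o=get_obs(); im,d=grab("wrist"); c=imaging.get_calibration("wrist"); K=np.array(c["camera_matrix"]);X=np.array(c["hand_eye"])
    v,u=np.indices(d.shape); a=(u-K[0,2])/K[0,0]; b=(v-K[1,2])/K[1,1]; r=np.hypot(a,b)
    k=np.tan(np.minimum(r,1.4))/np.maximum(r,1e-9)
    p=np.stack([a*k*d,b*k*d,d],-1)@X[:3,:3].T+X[:3,3]
    return o,im,d,p@Ro.from_quat(o["tool_rot"]).as_matrix().T+o["eef_pos"]
def tooly(o): 
    y=Ro.from_quat(o["tool_rot"]).as_matrix()[:,1]; return np.degrees(np.arctan2(y[1],y[0]))
E
python3 - <<'E'
from h import *
o,im,d,P=wrist(); cv2.imwrite("pics/w1.png",im); np.savez("w1.npz",im=im,P=P,d=d)
print(o["eef_pos"],tooly(o),o["ft_force"])
hsv=cv2.cvtColor(im,cv2.COLOR_BGR2HSV); H,S,V=[hsv[...,i].astype(int) for i in range(3)]
m=(d>0)&((H<12)|(H>172))&(S>110)&(V>80)&(P[...,2]>.075)&(P[...,2]<.13)&(np.hypot(P[...,0]-.47,P[...,1]+.19)<.06)
Q=P[m]; print(len(Q),np.percentile(Q,[3,50,97],0).round(4),rect(Q)); T=Q[Q[:,2]>np.percentile(Q[:,2],97)-.004]; print(len(T),T.mean(0),rect(T))
m=(d>0)&(H>45)&(H<80)&(S>100)&(P[...,2]>.06)&(P[...,2]<.075); print("board",rect(P[m]),P[m].mean(0))
E
```

```text
[ 0.46962927 -0.19076466  0.24700281] 18.857159943364724 [-0.20008035 -0.46697825 -0.91240307]
1081 [[ 0.459  -0.2096  0.0946]
 [ 0.4689 -0.1854  0.1129]
 [ 0.4797 -0.1644  0.1144]] (array([ 469.9, -188.1]), array([11.3, 49.3]), 18.6)
988 [ 0.46971997 -0.18759641  0.11300218] (array([ 469.9, -188.1]), array([11.3, 49.2]), 18.6)
board (array([ 529.1, -177.8]), array([  6. , 128.7]), 18.3) [ 0.52699303 -0.17203867  0.06675843]
```

View pics/w1.png

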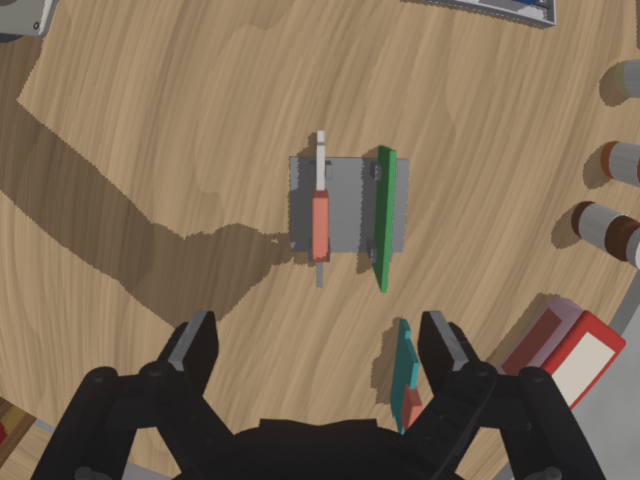

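The wrist view shows the guard grip at (320,228), upright between the open fingers, and the board at (385,220). I'll descend and grip.

apply_moves(targets=[[[0, 0.07, -0.9, -0.2, 1], [0, 0, -0.9, 0, 1], [0, 0, -0.9, 0, 1], [0, 0, -0.6, 0, 1], [0, 0, -0.4, 0, 1], [0, 0, 0, 0, 1], [0, 0, 0, 0, 0.2], [0, 0, 0, 0, -0.3]]])

```text
clock: 2.4
eef_pos: [0.4706, -0.1857, 0.1018]
tool_rot: [0.581, 0.814, 0.0, 0.001]
ft_force: [0.5, -0.4, 1.3]
grip_width: 0.0637
grasp_force: 0.0
```

apply_moves(targets=[[[0, 0, 0, 0, -0.6], [0, 0, 0, 0, -1], [0, 0, 0, 0, -1], [0, 0, 0, 0, -1], [0, 0, 0, 0, -1], [0, 0, 0, 0, -1]]])

```text
clock: 2.9
eef_pos: [0.4703, -0.1866, 0.1012]
tool_rot: [0.582, 0.813, 0.0, 0.001]
ft_force: [-0.8, 0.4, 6.9]
grip_width: 0.0109
grasp_force: 59.5
```

The grasp holds (10.9 mm, 59.5 N). I'll lift, then go to a point beside the bracket to look at it from close by.

apply_moves(targets=[[[0, 0, 0.3, 0, -1], [0, 0, 0.6, 0, -1], [0, 0, 0.8, 0, -1], [0, 0, 0.8, 0, -1], [0, 0, 0.5, 0, -1], [0, 0, 0.2, 0, -1]]])

```text
clock: 3.4
eef_pos: [0.4712, -0.1869, 0.2315]
tool_rot: [0.582, 0.813, 0.001, 0.003]
ft_force: [0.9, -0.0, -1.5]
grip_width: 0.0113
grasp_force: 59.2
```

apply_moves(targets=[[[0.2, 0.4, 0, -0.2, -1], [0.42, 0.87, 0, -0.2, -1], [0.45, 0.89, 0, -0.2, -1], [0.45, 0.89, 0, -0.2, -1], [0.45, 0.89, 0, -0.2, -1], [0.45, 0.89, 0, -0.2, -1], [0.42, 0.87, 0, -0.2, -1], [0.31, 0.7, 0, -0.2, -1]]])

```text
clock: 4.07
eef_pos: [0.596, 0.0725, 0.2261]
tool_rot: [0.593, 0.806, -0.001, -0.001]
ft_force: [1.2, -0.0, -2.3]
grip_width: 0.0112
grasp_force: 59.1
```

apply_moves(targets=[[[0, 0, 0, -0.2, -1], [0, 0, 0, 0, -1], [0, 0, 0, 0, -1]]])

```text
clock: 4.32
eef_pos: [0.5949, 0.0694, 0.2266]
tool_rot: [0.594, 0.804, -0.001, -0.001]
ft_force: [0.1, -0.8, -1.5]
grip_width: 0.0109
grasp_force: 59.2
```

```bash
python3 - <<'E'
from h import *
o,im,d,P=wrist(); cv2.imwrite("pics/w2.png",im); np.savez("w2.npz",im=im,P=P,d=d)
print(o["eef_pos"],tooly(o),o["ft_force"],o["ft_torque"],o["grip_width"])
hsv=cv2.cvtColor(im,cv2.COLOR_BGR2HSV); H,S,V=[hsv[...,i].astype(int) for i in range(3)]
blue=(d>0)&(H>100)&(H<122)&(S>100)&(np.hypot(P[...,0]-.567,P[...,1]-.166)<.11)
T=P[blue&(P[...,2]>.07)&(P[...,2]<.09)]; print("tops",len(T),T.mean(0),rect(T))
near=(d>0)&(np.hypot(P[...,0]-.54,P[...,1]-.16)<.16)
m=near&(P[...,2]>.012)&(P[...,2]<.027)&~blue; print("tray",m.sum(),rect(P[m]))
Q=P[(d>0)&(np.hypot(P[...,0]-o["eef_pos"][0],P[...,1]-o["eef_pos"][1])<.09)&(P[...,2]>.11)&(P[...,2]<.21)&(V>60)]
print("guard",len(Q),rect(Q) if len(Q) else "")
E
```

```text
[0.59487257 0.06944982 0.22656582] 17.07984555435117 [ 0.09478744 -0.77188799 -1.51280566] [-0.01995679 -0.02233408  0.01306034] 0.010936630424561647
tops 2094 [0.5707749  0.15798241 0.07693207] (array([568.4, 164.3]), array([ 43.5, 152.3]), 17.1)
tray 6789 (array([533.8, 156.5]), array([171., 199.]), 17.0)
guard 827 (array([594.4,  72.5]), array([ 11.6, 130.4]), 19.1)
```

View pics/w2.png

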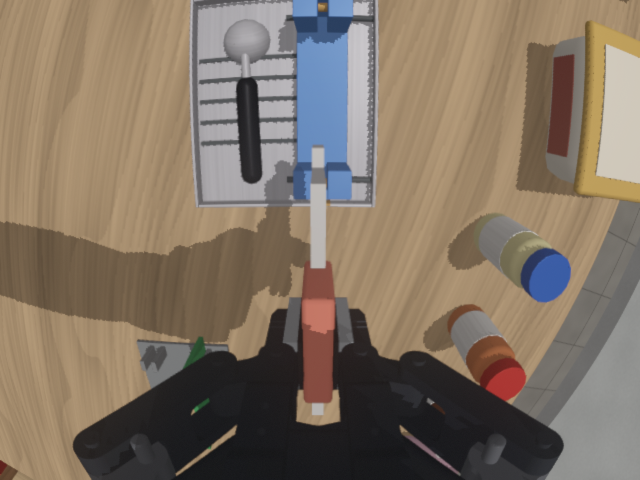

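The wrist view shows the bracket sill at (322,90), the near post top at (322,180) and the far post at (322,10) with its brass nose. The guard's panel edge runs along (318,150–270). Next I'll measure the slot centre against the guard in the tray frame.

```bash
python3 - <<'E'
from h import *
z=np.load("w2.npz"); im,P,d=z["im"],z["P"],z["d"]; a=np.radians(17.0); c=np.array([.5338,.1565])
R=np.array([[np.cos(a),np.sin(a)],[-np.sin(a),np.cos(a)]]); q=((P[...,:2]-c)@R.T)*1000; Z=P[...,2]*1000
hsv=cv2.cvtColor(im,cv2.COLOR_BGR2HSV); H,S,V=[hsv[...,i].astype(int) for i in range(3)]
blue=(d>0)&(H>95)&(H<125)&(S>90)
print("TCP",R@(np.array([.59487,.06945])-c)*1000)
for y0 in range(-82,84,6):
    m=blue&(Z>72)&(Z<84)&(q[...,1]>=y0)&(q[...,1]<y0+6)&(abs(q[...,0]-36)<40)
    if m.sum()>15:
        x=np.sort(q[m][:,0]); g=np.diff(x); i=g.argmax(); print("top",y0,m.sum(),np.percentile(x,[0,1,99,100]).round(1),"gap",x[i].round(1),x[i+1].round(1))
m=blue&(Z>20)&(Z<34)&(abs(q[...,1])<55)&(abs(q[...,0]-36)<40); print("sill",np.percentile(q[m][:,0],[1,50,99]).round(1),np.median(Z[m]))
w=(d>0)&(S<60)&(V>90)&(Z>195)&(Z<218); 
for y0 in range(-190,0,8):
    m=w&(q[...,1]>=y0)&(q[...,1]<y0+8)&(abs(q[...,0]-36)<15)
    if m.sum()>8: print("panel",y0,m.sum(),np.percentile(q[m][:,0],[2,50,98]).round(1),np.median(Z[m]).round(1))
E
```

```text
TCP [  32.95057455 -101.10146901]
top -82 151 [14.4 14.5 56.3 56.7] gap 25.8 39.3
top -76 300 [14.4 14.5 56.6 56.7] gap 25.8 39.3
top -70 308 [13.7 14.5 56.6 57.3] gap 26.6 40.0
top -64 325 [13.9 14.1 57.  57.2] gap 26.6 39.9
top -58 84 [14.5 14.7 55.7 56.3] gap 26.6 39.9
top 56 295 [13.5 14.2 56.4 57. ] gap 30.9 39.6
top 62 352 [14.1 14.2 56.9 57. ] gap 30.8 40.2
top 68 256 [14.1 14.1 56.9 57. ] gap 36.7 38.1
sill [14.1 35.7 56.4] 23.36247239307454
panel -166 78 [29.9 32.5 35.1] 210.2
panel -158 41 [29.9 32.  35.1] 210.3
panel -94 152 [21.2 40.3 44.5] 215.4
panel -86 27 [29.4 31.2 35.5] 210.3
panel -78 272 [30.  32.9 35.7] 210.7
panel -70 286 [30.  32.8 35.7] 210.5
panel -62 288 [30.1 32.8 35.6] 210.6
panel -54 297 [30.1 32.8 35.5] 210.6
panel -46 194 [30.  32.8 35.5] 210.0
```

The slot centre is at x' = 35.5 and the guard at 32.8, parallel within 0.2°. I'll shift it over the slots, about 10 mm above the mouths, and check.

apply_moves(targets=[[[-0.12, 0.43, 0, 0, -1], [-0.18, 0.65, 0, 0, -1], [-0.18, 0.65, 0, 0, -1], [-0.13, 0.45, 0, 0, -1], [-0.065, 0.25, -0.2, 0, -1], [0, 0, -0.4, 0, -1], [0, 0, -0.3, 0, -1], [0, 0, -0.15, 0, -1]]])

```text
clock: 5.03
eef_pos: [0.5676, 0.1653, 0.184]
tool_rot: [0.595, 0.804, -0.002, -0.001]
ft_force: [0.2, -0.1, -1.1]
grip_width: 0.0115
grasp_force: 59.2
```

apply_moves(targets=[[[0, 0, 0, 0, -1], [0, 0, 0, 0, -1], [0, 0, 0, 0, -1]]])

```text
clock: 5.28
eef_pos: [0.5694, 0.1662, 0.187]
tool_rot: [0.595, 0.804, 0.0, 0.0]
ft_force: [0.4, -0.0, -1.5]
grip_width: 0.011
grasp_force: 59.2
```

```bash
cat > chk.py <<'E'
from h import *
import sys
o,im,d,P=wrist(); cv2.imwrite(f"pics/{sys.argv[1]}.png",im)
a=np.radians(17.0); c=np.array([.5338,.1565])
R=np.array([[np.cos(a),np.sin(a)],[-np.sin(a),np.cos(a)]]); q=((P[...,:2]-c)@R.T)*1000; Z=P[...,2]*1000
hsv=cv2.cvtColor(im,cv2.COLOR_BGR2HSV); H,S,V=[hsv[...,i].astype(int) for i in range(3)]
blue=(d>0)&(H>95)&(H<125)&(S>90)
print("TCP",(R@(o["eef_pos"][:2]-c)*1000).round(1),o["eef_pos"][2],tooly(o),o["ft_force"].round(1),o["ft_torque"].round(2))
for y0 in range(-82,84,6):
    m=blue&(Z>72)&(Z<84)&(q[...,1]>=y0)&(q[...,1]<y0+6)&(abs(q[...,0]-36)<40)
    if m.sum()>15:
        x=np.sort(q[m][:,0]); g=np.diff(x); i=g.argmax(); print("top",y0,m.sum(),np.percentile(x,[1,99]).round(1),"gap",x[i].round(1),x[i+1].round(1))
w=(d>0)&(S<60)&(V>80)&(Z>82)&(q[...,1]>-80)&(q[...,1]<90)&(abs(q[...,0]-36)<15)
for y0 in range(-80,90,8):
    m=w&(q[...,1]>=y0)&(q[...,1]<y0+8)
    if m.sum()>8: print("guard",y0,m.sum(),np.percentile(q[m][:,0],[2,50,98]).round(1),np.percentile(Z[m],[5,50,95]).round(1),"ymax",q[m][:,1].max().round(1))
E
python3 chk.py w3
```

```text
TCP [36.9 -1.1] 0.1869863106133084 16.98600167898329 [ 0.4 -0.  -1.5] [-0.03 -0.03 -0.05]
top 56 290 [13.8 56.6] gap 31.5 41.5
top 62 525 [13.9 56.5] gap 31.5 39.6
top 68 553 [14.  56.6] gap 32.7 33.4
top 74 670 [14.1 57. ] gap 36.5 37.1
top 80 38 [23.6 50. ] gap 32.8 37.1
guard -64 108 [33.8 36.4 39. ] [169.9 170.6 171.4] ymax -56.0
guard -56 13 [34.4 36.4 39. ] [170.4 170.9 171.7] ymax -54.0
guard -32 12 [34.5 36.6 38.8] [197.5 198.3 198.9] ymax -27.1
guard 0 69 [27.3 44.4 49.5] [178.  205.9 207.2] ymax 8.0
guard 8 1167 [24.9 29.4 48.5] [175.1 192.4 206. ] ymax 10.1
guard 16 115 [31.8 36.9 42.9] [164.  170.9 185.7] ymax 24.0
guard 24 275 [34.  36.9 39.7] [169.9 170.9 171.8] ymax 32.0
guard 32 287 [34.1 36.9 39.7] [169.9 171.  171.9] ymax 40.0
guard 40 294 [34.1 36.9 39.7] [169.9 171.  172. ] ymax 48.0
guard 48 300 [34.2 36.9 39.6] [170.  171.1 172. ] ymax 55.9
guard 56 411 [34.  36.9 39.5] [124.3 136.  170.8] ymax 64.0
guard 64 91 [34.  37.  39.5] [111.6 124.6 126. ] ymax 67.1
guard 80 12 [34.2 37.4 41. ] [82.7 83.3 84.4] ymax 84.0
```

View pics/w3.png

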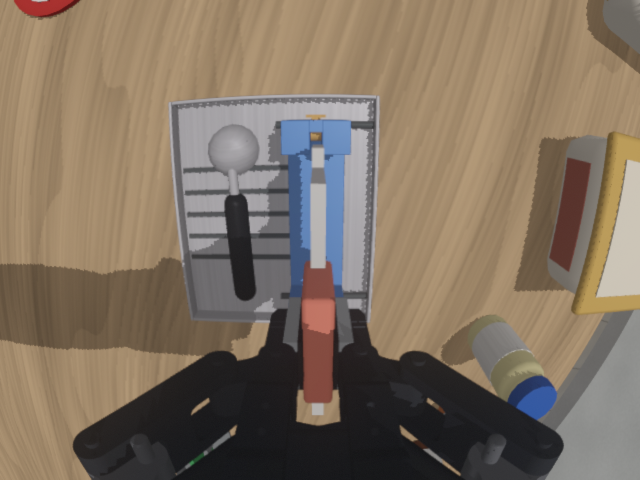

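Guard over the bracket: the ear is at (318,150) in line with the slot at (316,128), about 1.25 mm too far in +x'. I'll correct that and lower gently, watching the force.

apply_moves(targets=[[[-0.04, 0.02, -0.1, 0.1, -1], [0, 0, -0.1, 0, -1], [0, 0, 0, 0, -1], [0, 0, 0, 0, -1], [0, 0, -0.05, 0, -1], [0, 0, -0.05, 0, -1], [0, 0, -0.05, 0, -1], [0, 0, 0, 0, -1]]])

```text
clock: 6.0
eef_pos: [0.567, 0.1677, 0.1717]
tool_rot: [0.594, 0.805, -0.0, -0.0]
ft_force: [0.1, 0.6, -1.2]
grip_width: 0.0113
grasp_force: 59.2
```

apply_moves(targets=[[[0, 0, -0.04, 0, -1], [0, 0, 0, 0, -1], [0, 0, 0, 0, -1]]])

```text
clock: 6.25
eef_pos: [0.5671, 0.1677, 0.1706]
tool_rot: [0.594, 0.805, -0.0, -0.0]
ft_force: [-0.2, 0.0, -2.7]
grip_width: 0.0111
grasp_force: 59.2
```

```bash
python3 chk.py w4 | grep -E "TCP|top (62|68)|guard (24|40|64|-64)"
```

```text
TCP [35.2  0.9] 0.17058920976767036 17.152642130669694 [-0.2  0.  -2.7] [-0.   -0.05 -0.  ]
top 62 590 [14.  56.7] gap 31.0 39.7
top 68 616 [14.1 56.5] gap 32.1 33.3
guard -64 77 [32.2 34.8 37.4] [153.4 154.3 155.2] ymax -56.0
guard 24 272 [32.2 35.1 37.9] [153.6 154.5 155.6] ymax 31.9
guard 40 293 [32.3 35.  37.8] [153.6 154.6 155.5] ymax 48.0
guard 64 148 [32.  35.  37.7] [ 95.3 108.5 109.9] ymax 69.2
```

The guard bottom is just inside the mouths with no contact force. I'll continue slowly.

apply_moves(targets=[[[0.005, 0, -0.04, 0, -1], [0, 0, -0.04, 0, -1], [0, 0, -0.04, 0, -1], [0, 0, 0, 0, -1]]])

```text
clock: 6.63
eef_pos: [0.5671, 0.1676, 0.1654]
tool_rot: [0.594, 0.805, -0.0, -0.0]
ft_force: [-0.1, 0.7, -1.1]
grip_width: 0.0109
grasp_force: 59.2
```

apply_moves(targets=[[[0, 0, -0.04, 0, -1], [0, 0, -0.04, 0, -1], [0, 0, -0.04, 0, -1], [0, 0, 0, 0, -1]]])

```text
clock: 6.97
eef_pos: [0.5675, 0.1682, 0.1612]
tool_rot: [0.594, 0.805, 0.001, -0.0]
ft_force: [-0.2, 1.3, -1.4]
grip_width: 0.0114
grasp_force: 59.2
```

apply_moves(targets=[[[0, 0, -0.04, 0, -1], [0, 0, -0.04, 0, -1], [0, 0, -0.04, 0, -1], [0, 0, 0, 0, -1]]])

```text
clock: 7.3
eef_pos: [0.5676, 0.1683, 0.1564]
tool_rot: [0.594, 0.805, 0.001, -0.0]
ft_force: [-0.3, 2.8, 1.4]
grip_width: 0.0113
grasp_force: 59.6
```

apply_moves(targets=[[[0, 0, -0.04, 0, -1], [0, 0, -0.04, 0, -1], [0, 0, 0, 0, -1]]])

```text
clock: 7.55
eef_pos: [0.5679, 0.1679, 0.1535]
tool_rot: [0.594, 0.805, 0.001, 0.0]
ft_force: [0.2, 2.3, 2.9]
grip_width: 0.0111
grasp_force: 59.9
```

apply_moves(targets=[[[0, 0, -0.04, 0, -1], [0, 0, -0.04, 0, -1], [0, 0, -0.04, 0, -1], [0, 0, 0, 0, -1]]])

```text
clock: 7.88
eef_pos: [0.5682, 0.168, 0.1494]
tool_rot: [0.594, 0.805, 0.001, 0.001]
ft_force: [-0.6, 2.2, 5.1]
grip_width: 0.0113
grasp_force: 60.3
```

apply_moves(targets=[[[0, 0, -0.05, 0, -1], [0, 0, -0.05, 0, -1], [0, 0, -0.05, 0, -1], [0, 0, 0, 0, -1]]])

```text
clock: 8.22
eef_pos: [0.568, 0.1679, 0.1424]
tool_rot: [0.594, 0.805, 0.001, 0.0]
ft_force: [1.3, 3.1, 2.2]
grip_width: 0.0113
grasp_force: 59.8
```

apply_moves(targets=[[[0, 0, -0.05, 0, -1], [0, 0, -0.05, 0, -1], [0, 0, -0.05, 0, -1], [0, 0, 0, 0, -1]]])

```text
clock: 8.55
eef_pos: [0.5673, 0.1677, 0.1356]
tool_rot: [0.594, 0.805, -0.0, -0.0]
ft_force: [2.5, 3.0, 0.2]
grip_width: 0.011
grasp_force: 59.6
```

apply_moves(targets=[[[0, 0.01, -0.05, 0, -1], [0, 0, -0.05, 0, -1], [0, 0, -0.05, 0, -1], [0, 0, 0, 0, -1]]])

```text
clock: 8.88
eef_pos: [0.5671, 0.168, 0.1295]
tool_rot: [0.594, 0.805, -0.0, -0.0]
ft_force: [1.2, 2.4, -0.5]
grip_width: 0.0108
grasp_force: 59.5
```

apply_moves(targets=[[[0, 0, -0.04, 0, -1], [0, 0, -0.04, 0, -1], [0, 0, 0, 0, -1], [0, 0, 0, 0, -1]]])

```text
clock: 9.22
eef_pos: [0.5672, 0.168, 0.1265]
tool_rot: [0.594, 0.805, -0.0, -0.0]
ft_force: [0.5, 2.0, 0.1]
grip_width: 0.011
grasp_force: 59.6
```

apply_moves(targets=[[[0, 0, -0.04, 0, -1], [0, 0, -0.04, 0, -1], [0, 0, 0, 0, -1], [0, 0, 0, 0, -1]]])

```text
clock: 9.55
eef_pos: [0.5669, 0.1678, 0.1226]
tool_rot: [0.594, 0.805, -0.001, -0.001]
ft_force: [0.7, 1.7, -4.3]
grip_width: 0.0107
grasp_force: 58.7
```

apply_moves(targets=[[[0, 0, -0.03, 0, -1], [0, 0, -0.03, 0, -1], [0, 0, 0, 0, -1], [0, 0, 0, 0, -1]]])

```text
clock: 9.88
eef_pos: [0.5671, 0.1676, 0.1213]
tool_rot: [0.594, 0.805, -0.001, 0.0]
ft_force: [-0.1, 0.0, -1.6]
grip_width: 0.0115
grasp_force: 59.1
```

apply_moves(targets=[[[0, 0, -0.02, 0, -1], [0, 0, 0, 0, -1], [0, 0, 0, 0, -1]]])

```text
clock: 10.13
eef_pos: [0.5674, 0.168, 0.1207]
tool_rot: [0.594, 0.805, -0.0, 0.0]
ft_force: [0.4, -0.4, -1.8]
grip_width: 0.0115
grasp_force: 59.1
```

apply_moves(targets=[[[0, 0, -0.03, 0, -1], [0, 0, 0, 0, -1], [0, 0, 0, 0, -1]]])

```text
clock: 10.38
eef_pos: [0.5674, 0.1681, 0.1195]
tool_rot: [0.594, 0.805, -0.0, -0.0]
ft_force: [0.4, 0.1, -1.2]
grip_width: 0.0114
grasp_force: 59.1
```

apply_moves(targets=[[[0, 0, -0.03, 0, -1], [0, 0, 0, 0, -1], [0, 0, 0, 0, -1]]])

```text
clock: 10.63
eef_pos: [0.5676, 0.1682, 0.1193]
tool_rot: [0.594, 0.805, 0.0, 0.0]
ft_force: [-1.4, -0.1, 6.1]
grip_width: 0.011
grasp_force: 60.1
```

The guard seats on the sill with a rising force at the expected height. I'll add a slight press, then check level.

apply_moves(targets=[[[0, 0, -0.02, 0, -1], [0, 0, 0, 0, -1], [0, 0, 0, 0, -1]]])

```text
clock: 10.88
eef_pos: [0.5677, 0.1682, 0.1193]
tool_rot: [0.594, 0.805, 0.001, 0.001]
ft_force: [-3.6, 0.5, 7.9]
grip_width: 0.011
grasp_force: 60.8
```

```bash
python3 chk.py w5 | grep -E "TCP|top|guard"
```

```text
TCP [35.8  1.3] 0.11925369192940441 17.15761942625222 [-3.6  0.5  7.9] [-0.29  0.92  0.05]
top -82 68 [24.1 48.6] gap 31.3 39.9
top -76 90 [23.6 48.9] gap 27.2 44.6
top -70 49 [24.3 48.1] gap 26.8 45.0
top 56 589 [14.  56.6] gap 31.7 39.8
top 62 1041 [14.1 56.9] gap 31.7 39.7
top 68 1078 [13.8 56.7] gap 38.8 39.3
top 74 1270 [14.1 56.8] gap 34.8 35.3
top 80 137 [14.8 56. ] gap 54.3 55.0
guard -64 69 [33.  35.6 38.2] [102.1 102.9 103.9] ymax -56.0
guard -56 50 [33.  35.6 38.1] [102.2 103.  103.8] ymax -52.1
guard -32 14 [31.5 35.3 37.9] [130.1 130.6 131.3] ymax -24.6
guard 0 13 [27.9 48.3 48.5] [108.5 123.6 138.8] ymax 7.9
guard 8 1226 [23.9 28.5 47.4] [107.6 125.4 138.5] ymax 12.4
guard 16 23 [29.6 38.7 41.8] [ 95.  103.1 127.3] ymax 24.0
guard 24 279 [32.7 35.8 38.6] [102.1 103.3 104.2] ymax 32.0
guard 32 276 [32.9 35.8 38.6] [102.1 103.2 104.1] ymax 39.9
guard 40 299 [33.  35.7 38.5] [102.3 103.2 104.2] ymax 48.0
guard 48 294 [33.  35.7 38.4] [102.4 103.3 104.3] ymax 56.0
guard 56 238 [32.9 35.7 38.4] [ 84.4 102.4 104.2] ymax 59.3
```

Level within 0.4 mm and at the home height. I'll release and retreat upwards.

apply_moves(targets=[[[0, 0, 0.02, 0, -0.7], [0, 0, 0, 0, -0.4], [0, 0, 0, 0, 0.2], [0, 0, 0, 0, 0.2], [0, 0, 0, 0, 0.2], [0, 0, 0, 0, 0.2]]])

```text
clock: 11.43
eef_pos: [0.5673, 0.1681, 0.118]
tool_rot: [0.594, 0.805, -0.0, -0.0]
ft_force: [0.2, -0.9, 0.2]
grip_width: 0.0512
grasp_force: 0.0
```

apply_moves(targets=[[[0, 0, 0.2, 0, 0.2], [0, 0, 0.5, 0, 0.2], [0, 0, 0.8, 0, 0.2], [0, 0, 0.8, 0, 0.2], [0, 0, 0.5, 0, 0.2], [0, 0, 0.2, 0, 0.2], [0, 0, 0, 0, 0.2], [0, 0, 0, 0, 0.2]]])

```text
clock: 12.1
eef_pos: [0.5672, 0.168, 0.2378]
tool_rot: [0.594, 0.805, -0.0, -0.0]
ft_force: [-0.2, -0.3, -0.5]
grip_width: 0.0512
grasp_force: 0.0
```

```bash
python3 chk.py w6 | grep -E "TCP|top|guard"; python3 -c "
from h import *
im,d=grab('side'); cv2.imwrite('pics/side2.png',cv2.resize(im[180:400,200:520],(800,550)))"
```

```text
TCP [35.4  1.2] 0.23784512315561884 17.150486499414892 [-0.2 -0.3 -0.5] [-0.05  0.04  0.02]
top -82 115 [14.7 56.7] gap 26.0 26.9
top -76 236 [14.7 56.7] gap 32.2 39.2
top -70 248 [14.4 56.5] gap 31.4 40.0
top -64 273 [14.2 57.2] gap 31.4 40.0
top -58 101 [14.9 56.3] gap 31.4 40.0
top 56 204 [13.9 56.6] gap 31.5 39.9
top 62 374 [13.9 56.6] gap 31.5 39.8
top 68 376 [14.  56.5] gap 36.0 36.8
top 74 422 [14.  57.2] gap 34.5 35.2
top 80 71 [15.3 55.1] gap 32.2 33.7
guard -64 40 [33.3 36.  38.8] [102.1 103.  103.9] ymax -56.1
guard -56 73 [33.3 35.6 38.8] [102.  102.9 104. ] ymax -48.0
guard -48 70 [33.3 36.4 38.7] [102.  103.2 103.9] ymax -40.2
guard -40 16 [33.3 36.  38.7] [102.5 103.1 103.8] ymax -38.7
guard -24 9 [41.6 41.7 41.7] [129.1 129.9 130.3] ymax -16.9
guard 8 10 [29.5 29.5 29.5] [128.8 129.6 130.3] ymax 16.0
guard 16 17 [29.5 29.5 41.6] [ 98.1 128.8 130.2] ymax 24.0
guard 24 89 [33.  36.1 38.4] [101.8 103.2 104.2] ymax 31.6
guard 32 89 [33.2 35.4 38.2] [102.3 103.3 104.4] ymax 40.0
guard 40 99 [33.2 36.  38.8] [102.  103.1 104.1] ymax 48.0
guard 48 101 [33.2 36.  38.8] [102.1 103.3 104.5] ymax 56.0
guard 56 61 [33.1 36.  38.8] [ 84.5 102.6 104.1] ymax 59.2
```

View pics/side2.png

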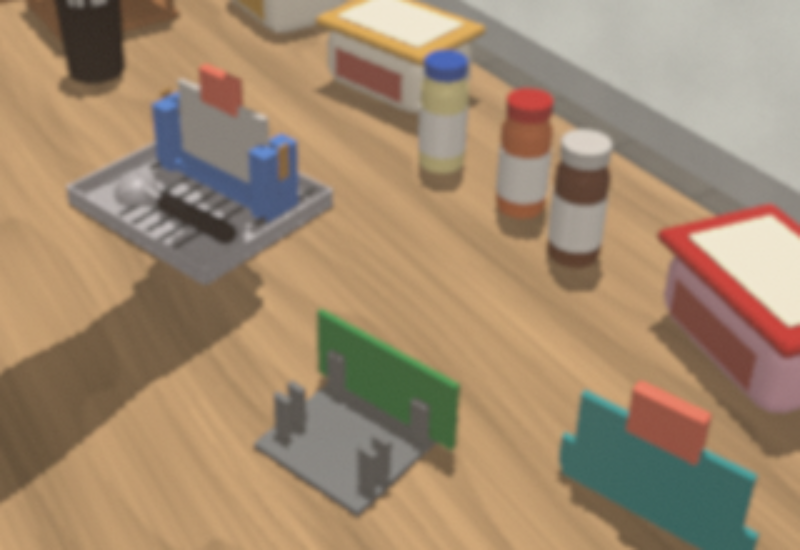

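The side view shows the guard seated level in the bracket (crop 225,125). The board is still in the rack at (385,375), and the scoop, the shakers and the turquoise look-alike are untouched.

```bash
python3 -c "
from workcell import order; print(order.job_done())"
```

```text
the job is handed in; nothing more can be done
None
```

The white guard is fully home and level in the blue bracket, the gripper has let go and moved clear, nothing else was disturbed, and the job was handed in at about 12 s.

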